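Move a developed test plate from the clamp station to the photometer

TASK

The test plate in the heated clamp station is ready to be read. First lift the black light hood off it and stand the hood upright in the orange holder; then swing the red-tipped clamp bar up past upright until it rests fully open, and slide the plate out from under it by its blue tab. Keeping it level, lay the plate in the photometer's carrier with the tab towards you and push it in gently until you feel the red sprung end stop give by a few millimetres (not until it bottoms), then let go, leaving the plate flat in the carrier, the bar open and the vials and beaker alone.

Things in the scene. Friction and masses are not known exactly. Their poses are not given: they have to be found in the camera images.
- station: Fixed aluminium clamp station. Origin on the table under the middle of the fully inserted plate; the plate is pulled out along its -x, z up. Deck top 30 mm high, x -22 to 65, y -35 to 35 mm; side rails 54 mm apart (plate has 2 mm play each side). The plate's tab overhangs the deck's front with free table below. Hinge cheeks at x -17 to 13, y 52 to 72 mm, 59 mm high.
- lips (a point): Fixed point of the station at (30, 0, 40) mm in its frame, midway between two thin lips that reach over the plate's long edges from x = 10 to 50 mm (44 mm apart, tops 40 mm above the table). The plate cannot be lifted until it has been slid about 50 mm or more towards the station's -x.
- bar (a joint): Clamp bar's hinge angle in rad: 0 = shut across the plate, grows as its free end is lifted, 1.95 = fully open stop. It falls shut below about 1.5 and falls open beyond about 1.65. Shut, its rubber foot stands just over the plate in front of the plate's raised collar and blocks the plate.
- bar_hinge (a point): Point on the clamp bar's hinge axis, at (-2, 62, 50) mm in the station's frame; the axis lies along the station's x. Opening lifts the bar's free end (at the station's -y side when shut) up and over towards the station's +y.
- bar_grip (a point): Centre of the clamp bar's red grip, 124 mm from the hinge axis, moving with the bar; 50 mm high when shut. Grip 16 mm wide (station's x), 14 mm thick, 50 mm long (95 to 145 mm from the hinge), free below. Bar mass 120 g. Pinched across its width it can turn between the finger pads. Its axes equal the station's when shut.
- plate_mid (a point): Middle of the loose test plate, half-way up: 6 mm thick, 110 mm long along its x (far end at x = 55 mm), z up. White body 50 mm wide from x = -27 to 55, blue tab 36 mm wide from x = -55 to -27 (grip across it at x = -41 mm). Raised collar 37 mm across, 3 mm high at x = 32 mm round the yellow pad. About 80 g. In the station its underside is 30 mm above the table.
- hood_mid (a point): Middle of the loose black light hood, an upright cylinder 28 mm across, 48 mm tall (orange dot on top), half-way up; it stands freely inside the plate's collar, its foot 36 mm above the table. Grip its upper third so that the fingertips clear the lips and the holder's rim. About 30 g.
- holder_in (a point): Centre of the inner floor of the orange holder, fixed, a round cup 39 mm wide inside and 8 mm deep on a foot; its floor is 22 mm, its rim 30 mm above the table.
- reader: Fixed white photometer with coloured keys and a grey open-topped carrier on the robot's side. Origin on the table under the middle of a plate that just meets the end stop in its nearest setting; the plate goes in along +x. Carrier floor 30 mm high, 74 mm wide from x = 4 mm; before it a tongue only 18 mm wide from x = -27 mm, so fingers on the tab pass beside it. Rails 57 mm apart, 10 mm high, flared at the open front.
- stop_zone (a point): Fixed point of the reader at (61, 0, 30) mm in its frame, on the carrier floor: middle of the range in which the end stop's face rests. Its setting differs each time, x = 55 to 67 mm, and is not given: feel for it (the plate's middle then is at x = 0 to 12 mm). The white case behind begins at x = 95 mm and is 75 mm high.
- stop (a joint): How far the red sprung end stop (40 mm wide, 12 mm high) is pressed in, in m: 0 at rest, 0.012 bottomed. Spring 1000 N/m (5 N at 5 mm), damped; it returns gently when let go, pushing the plate back with it.
- vial_a: Bystander: small amber vial, yellow cap, 30 mm across, 65 mm tall; origin under its middle.
- vial_b: Bystander: small white vial, red cap, 30 mm across, 65 mm tall; origin under its middle.
- beaker: Bystander: small glass beaker, 60 mm across, 75 mm tall; origin under its middle.

How it is judged:
By the outcome, as a careful person would: the job done as asked, in the order asked, and still so for the second after the job is handed in, with the robot touching nothing.
It also fails if it takes over 72 s, if anything falls off the work surface, if the arm or the gripper's body presses on something with over 40 N, if the wrist force passes 120 N, or if a joint passes its speed limit or range.

ROBOT

A 7-joint arm with a two-finger parallel gripper is mounted at the origin on the work surface. World frame = base frame: x ahead of the robot, y to its left, z up, the work surface at z = 0. Lengths are in m, angles in rad, forces in N, time in s.
With the tool pointing down it reaches from about 0.4 to 0.85 m from the base axis. Payload 10.4 kg.
Tool frame: the origin (TCP) lies between the finger pads; the fingertips stand 11 mm ahead of it and the grasp point (between the pads) lies 8 mm behind it; z points along the fingers, y is the direction in which the jaws open and shut (so a half turn about z gives the same grasp; the last joint's range is limited). The gripper opens to 87 mm and grips with 3 to 60 N. Pads are 19 mm wide; open, the fingers measure 117 mm over their backs; the gripper's body (75 mm by 190 mm) begins 51 mm behind the grasp point.
Start: joints at [-1.181, 0.332, -0.065, 1.46, 0.022, 1.35, -0.088], TCP at [0.251, 0.573, 0.234] pointing down, gripper open.
Joint ranges: [-2.6, 2.6], [-0.5, 2.12], [-1.47, 1.34], [0.16, 2.42], [-1.27, 4.41], [0.06, 2.06], [-2.6, 2.6]. Speed limits (rad/s): [2.22, 2.22, 2.79, 2.79, 3.14, 3.14, 3.14].

INTERFACE

Orientations are given as a unit quaternion [x, y, z, w].
In Python, from bench import r, eyes gives the robot as it stands.
- The arm moves only by the shell command python3 -m inch 'ROWS' [FORCE]. ROWS is a JSON object of lists of equal length, an entry for each row: "translation": the shift along the world's x, y, z scaled (see below), a list of three; "rot": the turn, a rotation vector about the world's x, y, z scaled (see below), a list of three; "jaw": the finger opening in mm, from 0 to 87. In form: {"translation": [[tx, ty, tz], ...], "rot": [[ax, ay, az], ...], "jaw": [jaw, ...]}. A call has 1 to 20 rows; each row is the pose to reach, as a shift and turn from the pose measured when the call began; what a row does not reach only later rows make up. The controller multiplies each number of a shift by 100 mm and each number of a turn by 60 degrees. A row lasts 1/10 s, in which the tool goes at most 50 mm and 8.59 degrees, less where a joint would pass 70% of its speed; a pose out of reach is approached as far as the arm can. A call with a number of a shift or a turn outside -1 to 1 is refused whole. A call with a gripper value outside its range is refused whole. The fingers move at their own pace and stop on an object; FORCE is the grip in N (left out, the last holds). Time passes only in rows, so rows that repeat a pose let the fingers close. It gives the time, the measured TCP pose, the force and the opening at its end, in the units of the state.
- r.read_state(): the state, without advancing time (a new reading comes with each control period).
- eyes.camera(name): name is "side" or "top" or "wrist"; returns the picture (400x640x3 uint8, blue, green, red); there is no depth.
- eyes.calibration(name): a dict with "fx", "fy", "cx", "cy" (pixels), "R" (3x3) and "t" (3): a world point X has camera coordinates R X + t; the wrist camera has in their place "hand_eye" (4x4, takes a point from camera to tool coordinates, whose origin is the TCP and whose axes are the flange's). Camera axes: x right, y down, z forward; pixel columns grow to the right and rows downward; lengths in m; the calibration is good to about 2 mm. A picture is of the moment at which its call begins: read the wrist's pose just before it. calibration takes no time and is no camera call.
- r.close_job(): hands the job in, once; it reports no verdict.
The state is a dict: "time": time; "joint_positions": joint angles; "joint_vel": joint speeds; "joint_torque": joint torques, N m; "ee_pos": TCP position; "eef_rot": TCP orientation; "ft_force": force on the tool from outside, world axes, zero at the start; "torque": the same for the moment, N m; "width": finger opening in m.
Only numpy, scipy, OpenCV 4.12 (cv2) and the standard library are available. Lean on these libraries where they do the work, as an engineer would, in place of code of your own. Each camera call takes 0.05 s, during which the arm holds its last target. There are 200 camera calls.

## Working session

There is one attempt and no reset: what is moved stays moved. The work goes in short steps, Python scripts to look and compute and a shell command to move; the robot and the scene stay as the last step left them, time stands still between calls to the robot, and variables do not carry over. Pictures are saved under pics/ and viewed, about 8 in all and at most 12, crops included, and the job is handed in when it is done.

```bash
ls; mkdir -p pics; python3 - <<'E'
from bench import r, eyes
import cv2,json
s=r.read_state();print({k:(s[k]) for k in("time","ee_pos","eef_rot","width","ft_force")})
for n in("top","side"):
    cv2.imwrite(f"pics/{n}0.png",eyes.camera(n));print(n,eyes.calibration(n))
print(eyes.calibration("wrist"))
E
```

```text
pics
{'time': 0.0, 'ee_pos': array([0.25057876, 0.57215229, 0.23276826]), 'eef_rot': array([ 2.04900458e-01,  9.78782563e-01, -6.96283066e-04, -1.12310932e-04]), 'width': 0.08711349862597899, 'ft_force': array([ 0.47236123,  0.18658642, -1.51823867])}
top {'fx': 382.52027831138366, 'fy': 382.52027831138366, 'cx': 315.96741729311316, 'cy': 194.82837300644405, 'R': array([[ 0.02114325, -0.99955605, -0.02099199],
       [-0.99702835, -0.01952476, -0.07452013],
       [ 0.07407719,  0.02250521, -0.99699854]]), 't': array([0.08193213, 0.53090964, 0.99249825])}
side {'fx': 431.09808725536044, 'fy': 431.09808725536044, 'cx': 318.00182667667974, 'cy': 203.43285215666722, 'R': array([[ 0.96702251, -0.25467085, -0.0031961 ],
       [-0.1873786 , -0.70289258, -0.68617147],
       [ 0.17250136,  0.66414214, -0.72743282]]), 't': array([-0.51896076,  0.18813416,  0.85971179])}
{'fx': 319.16237398257687, 'fy': 319.16237398257687, 'cx': 324.87851049705176, 'cy': 200.61424977231994, 'hand_eye': array([[ 2.35248024e-04, -9.66562996e-01, -2.56429170e-01,
         6.99149891e-02],
       [ 9.99999952e-01,  2.79511643e-04, -1.36168591e-04,
        -2.53942571e-04],
       [ 2.03290460e-04, -2.56429125e-01,  9.66563015e-01,
        -1.50525477e-01],
       [ 0.00000000e+00,  0.00000000e+00,  0.00000000e+00,
         1.00000000e+00]])}
```

View pics/top0.png

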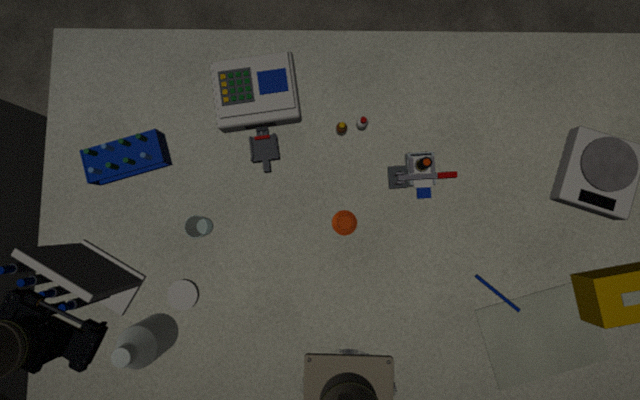

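View pics/side0.png

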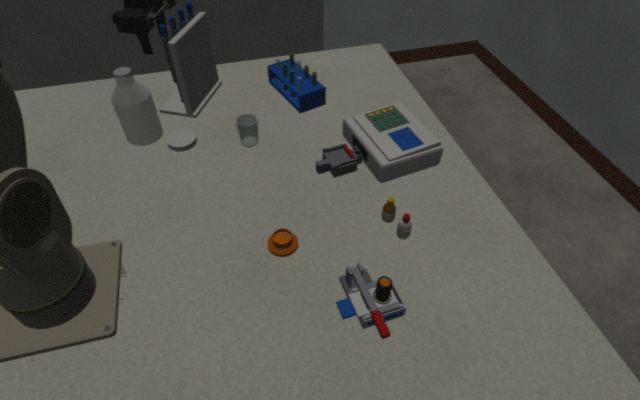

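The top view shows the station at about (420,175), its blue tab at (424,193), the hood dot at (427,161), the red grip at (447,175), the orange holder at (344,222), the reader carrier at (265,150) and its red stop at (262,137). The side view agrees. Next I localise these.

```bash
cat > h.py <<'E'
from bench import r, eyes
import cv2,numpy as np
from scipy.spatial.transform import Rotation as Rn
def pose(name):
    c=eyes.calibration(name)
    if name=="wrist":
        s=r.read_state();T=np.eye(4);T[:3,:3]=Rn.from_quat(s["eef_rot"]).as_matrix();T[:3,3]=s["ee_pos"]
        W=T@c["hand_eye"];return c,W[:3,:3],W[:3,3]
    R=np.array(c["R"]);return c,R.T,-R.T@np.array(c["t"])
def cast(P,uv,z):
    c,R,o=P;d=R@np.array([(uv[0]-c["cx"])/c["fx"],(uv[1]-c["cy"])/c["fy"],1]);return o+d*(z-o[2])/d[2]
def project(P,X):
    c,R,o=P;q=R.T@(np.array(X)-o);return np.array([c["cx"]+c["fx"]*q[0]/q[2],c["cy"]+c["fy"]*q[1]/q[2]])
HUE={"blue":[(100,125)],"orange":[(5,16)],"red":[(0,4),(172,180)],"yellow":[(20,34)]}
def blobs(im,col,box=None,smin=130,vmin=60,amin=8):
    hsv=cv2.cvtColor(im,cv2.COLOR_BGR2HSV);m=np.zeros(im.shape[:2],np.uint8)
    for a,b in HUE[col]: m|=cv2.inRange(hsv,(a,smin,vmin),(b,255,255))
    if box: k=np.zeros_like(m);k[box[1]:box[3],box[0]:box[2]]=1;m*=k
    out=[]
    for c in cv2.findContours(m,cv2.RETR_EXTERNAL,cv2.CHAIN_APPROX_NONE)[0]:
        if cv2.contourArea(c)>=amin:
            M=cv2.moments(c);out.append((np.array([M["m10"],M["m01"]])/M["m00"],M["m00"],cv2.minAreaRect(c)))
    return out
E
python3 - <<'E'
from h import *
np.set_printoptions(precision=4,suppress=True)
z={"blue":.036,"orange":.084,"red":.057,"yellow":.065}
im=cv2.imread("pics/top0.png");P=pose("top")
for c in z:
  for b in blobs(im,c,(180,100,480,260),amin=5): print(c,b[0],b[1],np.round(b[2],1) if 0 else b[2],cast(P,b[0],z[c])[:2])
x=np.hstack([cv2.resize(im[y:y+80,a:a+80],(400,400),interpolation=cv2.INTER_CUBIC) for a,y in((385,135),(225,110))])
cv2.imwrite("pics/c1.png",cv2.convertScaleAbs(x,alpha=1.6))
E
```

```text
blue [423.3128 192.5756] 113.5 ((423.5, 192.5), (9.0, 13.0), 90.0) [ 0.5393 -0.186 ]
orange [343.9503 222.3443] 456.5 ((344.0000305175781, 222.50001525878906), (24.59674835205078, 24.149532318115234), 26.56505012512207) [0.4578 0.0209]
orange [426.2448 161.6823] 32.0 ((426.0, 161.5), (6.363960266113281, 6.363961219787598), 45.0) [ 0.6123 -0.1809]
red [446.7625 174.4354] 80.0 ((447.0, 175.0), (6.0, 18.0), 90.0) [ 0.585  -0.2399]
red [261.7143 136.6071] 28.0 ((261.43243408203125, 136.5946044921875), (2.959181785583496, 15.124707221984863), 80.53767395019531) [0.6749 0.2357]
red [363.     119.1111] 15.0 ((363.0, 119.0), (4.0, 4.0), 90.0) [ 0.725  -0.0255]
yellow [341.5682 124.5909] 22.0 ((341.5, 124.5), (5.0, 5.0), 90.0) [0.7077 0.0299]
```

View pics/c1.png

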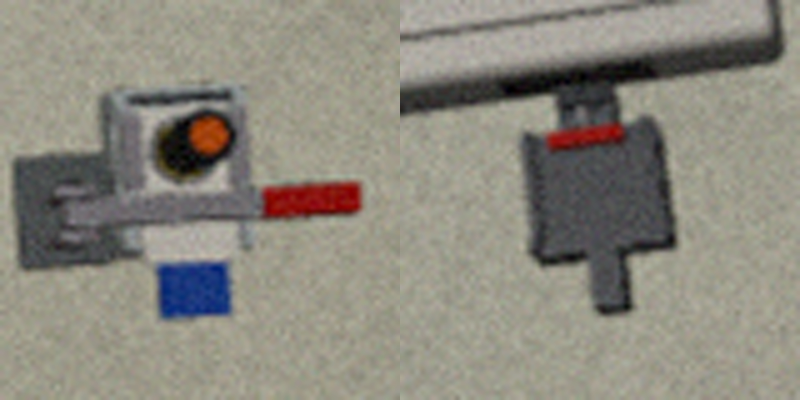

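The crop shows the station at roughly yaw +3°, the bar shut and the carrier open. The reader is yawed about 8°. Next I move over the station for a close wrist look.

```bash

python3 -m inch '{"translation":[[0.5,0,0.3],[1,0,0.5],[1,0,0.5]],"rot":[[0,0,0],[0,0,0],[0,0,0]],"jaw":[87,87,87]}' 20
for i in 1 2 3 4; do python3 -m inch '{"translation":[[0.15,-0.5,0],[0.3,-1,0],[0.3,-1,0]],"rot":[[0,0,0.05],[0,0,0.11],[0,0,0.11]],"jaw":[87,87,87]}' >/dev/null; done
for i in 1 2 3 ; do python3 -m inch '{"translation":[[0.05,-0.5,-0.1],[0.2,-1,-0.1],[0.2,-1,-0.1]],"rot":[[0,0,0],[0,0,0],[0,0,0]],"jaw":[87,87,87]}' >/dev/null; done
python3 -m inch '{"translation":[[0,0,0],[0,0,0]],"rot":[[0,0,0],[0,0,0]],"jaw":[87,87]}'
```

```text
time: 0.4
ee_pos: [0.357, 0.5705, 0.2845]
eef_rot: [0.208, 0.978, 0.0, 0.002]
ft_force: [1.0, 0.5, -0.4]
width: 0.087
time: 2.7
ee_pos: [0.548, -0.1666, 0.2542]
eef_rot: [0.002, 1.0, -0.005, 0.004]
ft_force: [0.5, -0.0, 0.3]
width: 0.0869
```

```bash
python3 - <<'E'
from h import *
import pickle
np.set_printoptions(precision=4,suppress=True)
P=pose("wrist");im=eyes.camera("wrist");pickle.dump(P,open("p1.pkl","wb"))
for c,z in {"blue":.036,"orange":.084,"red":.057}.items():
  for b in blobs(im,c,amin=100): print(c,b[0],b[1],b[2],cast(P,b[0],z)[:2],[cast(P,p,z)[:2].round(4).tolist() for p in cv2.boxPoints(b[2])])
cv2.imwrite("pics/w1.png",im);cv2.imwrite("pics/w1b.png",cv2.convertScaleAbs(im,alpha=1.6))
E
```

```text
blue [309.3561 168.8734] 636.0 ((309.36553955078125, 168.88623046875), (23.252735137939453, 29.647239685058594), 85.2363510131836) [ 0.5391 -0.1872] [[0.5271, -0.2052], [0.5243, -0.1711], [0.5514, -0.1689], [0.5544, -0.2037]]
orange [313.0173 243.552 ] 202.0 ((313.0, 243.5), (15.0, 16.0), 90.0) [ 0.6124 -0.1817] [[0.6037, -0.1902], [0.6037, -0.173], [0.6211, -0.1731], [0.6212, -0.1905]]
orange [481.7695  95.9376] 2629.0 ((482.0, 96.0), (58.0, 58.0), 90.0) [ 0.4613 -0.0194] [[0.4356, -0.0492], [0.4359, 0.0044], [0.4883, 0.0122], [0.4881, -0.0439]]
red [261.9021 210.5947] 533.0 ((261.536865234375, 210.49729919433594), (14.220300674438477, 42.734771728515625), 85.76361083984375) [ 0.5835 -0.2409] [[0.5769, -0.2657], [0.5732, -0.2171], [0.59, -0.2166], [0.5938, -0.2658]]
```

View pics/w1b.png

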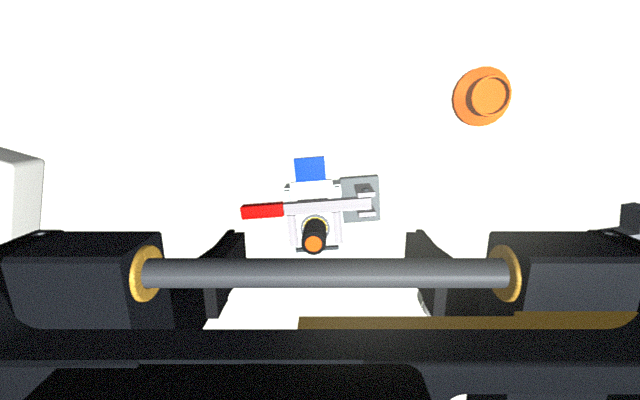

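The wrist view shows the tab at (309,169), the hood dot at (313,243), the grip at (262,210), and the holder rim centre at about (489,96) with its flange at (482,96). Both cameras agree to about 1 mm.

```bash
cat >> h.py <<'E'
def to(x,y,z,yaw):
    "units to reach TCP xyz, pointing down, tool y axis at 90+yaw deg"
    s=r.read_state();a=np.radians(yaw);T=np.array([[-np.cos(a),-np.sin(a),0],[-np.sin(a),np.cos(a),0],[0,0,-1]]).T
    T=np.column_stack([[-np.cos(a),-np.sin(a),0],[-np.sin(a),np.cos(a),0],[0,0,-1]])
    w=(Rn.from_matrix(T)*Rn.from_quat(s["eef_rot"]).inv()).as_rotvec()
    print("shift",((np.array([x,y,z])-s["ee_pos"])*10).round(3),"rot",(w/np.radians(60)).round(3))
E
python3 - <<'E'
from h import *
import pickle
P=pickle.load(open("p1.pkl","rb"));im=cv2.imread("pics/w1.png");T=pose("top")
print(cast(P,(482,96),.006),cast(T,(343.95,222.34),.006))
# cup rim: bright top edge circle
g=cv2.cvtColor(im[55:140,440:525],cv2.COLOR_BGR2GRAY);g=cv2.resize(g,None,fx=4,fy=4,interpolation=cv2.INTER_CUBIC)
c=cv2.HoughCircles(g,cv2.HOUGH_GRADIENT,1,20,param1=60,param2=20,minRadius=60,maxRadius=95)
if c is not None:
  for k in c[0][:4]: uv=(440+k[0]/4,55+k[1]/4); print(uv,k[2]/4,cast(P,uv,.03))
to(.6123,-.1813,.15,4.2)
to(.6123,-.1813,.067,4.2)
E
```

```text
[0.45759288 0.01634272 0.006     ] [0.45807533 0.01682203 0.006     ]
(np.float32(487.625), np.float32(98.875)) 22.225 [0.46182184 0.0120202  0.03      ]
(np.float32(491.625), np.float32(94.625)) 18.375 [0.45734324 0.01584345 0.03      ]
(np.float32(485.875), np.float32(94.125)) 19.4 [0.45679377 0.00943509 0.03      ]
(np.float32(474.125), np.float32(103.625)) 21.95 [ 0.46683102 -0.0023172   0.03      ]
shift [ 0.642 -0.153 -1.043] rot [0.009 0.008 0.072]
shift [ 0.642 -0.153 -1.873] rot [0.009 0.008 0.072]
```

```bash

python3 -m inch '{"translation":[[0.3,-0.08,-0.4],[0.64,-0.15,-0.8],[0.64,-0.15,-1],[0.64,-0.15,-1]],"rot":[[0.009,0.008,0.07],[0.009,0.008,0.07],[0.009,0.008,0.07],[0.009,0.008,0.07]],"jaw":[87,87,70,70]}' 
python3 - <<'E'
from h import *
to(.6123,-.1813,.067,4.2)
E
```

```text
time: 3.15
ee_pos: [0.6109, -0.1781, 0.1502]
eef_rot: [-0.037, 0.999, 0.001, -0.003]
ft_force: [-1.1, -1.1, 0.3]
width: 0.0778
shift [ 0.014 -0.032 -0.832] rot [-0.001 -0.007 -0.001]
```

```bash

python3 -m inch '{"translation":[[0.01,-0.03,-0.3],[0.01,-0.03,-0.6],[0.01,-0.03,-0.83],[0.01,-0.03,-0.83],[0.01,-0.03,-0.83],[0.01,-0.03,-0.83]],"rot":[[0,-0.007,0],[0,-0.007,0],[0,-0.007,0],[0,-0.007,0],[0,-0.007,0],[0,-0.007,0]],"jaw":[60,60,60,60,60,60]}' 10
python3 -m inch '{"translation":[[0,0,0],[0,0,0],[0,0,0],[0,0,0],[0,0,0],[0,0,0]],"rot":[[0,0,0],[0,0,0],[0,0,0],[0,0,0],[0,0,0],[0,0,0]],"jaw":[24,22,22,22,22,22]}' 10
python3 -m inch '{"translation":[[0,0,0.2],[0,0,0.5],[0,0,0.9],[0,0,0.9]],"rot":[[0,0,0],[0,0,0],[0,0,0],[0,0,0]],"jaw":[22,22,22,22]}' 10
python3 - <<'E'
from h import *
P=pose("wrist");im=eyes.camera("wrist");cv2.imwrite("pics/w2.png",im)
for c in("orange","blue","red"):
  for b in blobs(im,c,amin=60): print(c,b[0],b[1],b[2])
to(.4578,.0163,.15,4.2)
E
```

```text
time: 3.75
ee_pos: [0.6132, -0.181, 0.0699]
eef_rot: [-0.037, 0.999, 0.0, 0.002]
ft_force: [-0.0, 0.9, -0.5]
width: 0.0602
time: 4.35
ee_pos: [0.6131, -0.181, 0.0698]
eef_rot: [-0.037, 0.999, 0.0, 0.002]
ft_force: [0.3, 0.8, -0.4]
width: 0.0277
time: 4.75
ee_pos: [0.6156, -0.1822, 0.1655]
eef_rot: [-0.037, 0.999, -0.001, 0.006]
ft_force: [0.7, -0.5, -1.0]
width: 0.0274
orange [531.47271649 299.94365362] 281.0 ((530.3548583984375, 300.5425720214844), (20.388111114501953, 28.30745506286621), 51.8427734375)
orange [325.12412831 254.59832636] 119.5 ((325.0, 254.5), (7.0, 28.0), 90.0)
orange [567.10040285  30.60858038] 4840.5 ((569.0, 34.5), (69.0, 90.0), 90.0)
blue [326.04610733 106.4739229 ] 1323.0 ((326.5, 106.5), (33.0, 41.0), 90.0)
red [255.41388136 158.41659139] 1107.0 ((255.5, 158.5), (19.0, 61.0), 90.0)
shift [-1.568  1.98  -0.127] rot [ 0.     0.008 -0.001]
```

The hood is gripped at width 27.4 mm. Next I carry it to the holder.

```bash

python3 -m inch '{"translation":[[-0.3,0.4,0],[-0.6,0.8,-0.05],[-0.8,1,-0.05],[-0.8,1,-0.05]],"rot":[[0,0.008,0],[0,0.008,0],[0,0.008,0],[0,0.008,0]],"jaw":[22,22,22,22]}' 10
python3 -m inch '{"translation":[[-0.3,0.4,0],[-0.6,0.8,-0.05],[-0.77,0.98,-0.05],[-0.77,0.98,-0.05]],"rot":[[0,0,0],[0,0,0],[0,0,0],[0,0,0]],"jaw":[22,22,22,22]}' 10
python3 - <<'E'
from h import *
T=pose("top");im=eyes.camera("top");cv2.imwrite("pics/t2.png",im)
P=pose("wrist");im=eyes.camera("wrist");cv2.imwrite("pics/w3.png",im)
for c in("orange",):
  for b in blobs(im,c,amin=60): print(c,b[0],b[1],b[2],cast(P,b[0],.006))
to(.4578,.0163,.058,4.2)
E
```

```text
time: 5.2
ee_pos: [0.5322, -0.078, 0.1565]
eef_rot: [-0.039, 0.999, 0.001, -0.001]
ft_force: [1.1, 0.1, -0.8]
width: 0.0279
time: 5.6
ee_pos: [0.453, 0.0228, 0.1506]
eef_rot: [-0.041, 0.999, 0.002, -0.002]
ft_force: [0.7, -0.4, -0.6]
width: 0.0278
orange [324.64285714 254.7989418 ] 126.0 ((325.0, 254.5), (7.0, 28.0), 90.0) [0.51831624 0.02612146 0.006     ]
orange [318.80023714 191.52989999] 3233.0 ((319.0406494140625, 192.021484375), (62.543701171875, 69.76224517822266), 84.14398956298828) [0.45389321 0.01530262 0.006     ]
shift [ 0.025 -0.035 -0.932] rot [-0.002 -0.002 -0.006]
```

View pics/w3.png

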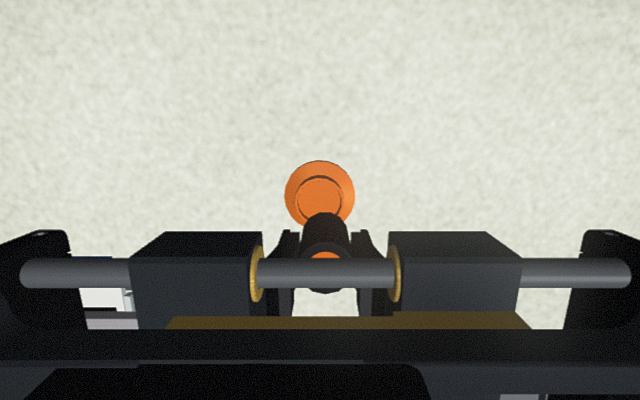

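The hood hangs upright, with the holder centred at about (319.5,195). This fits (0.458,0.016). Next I lower the hood and release it.

```bash

python3 -m inch '{"translation":[[0.02,-0.035,-0.3],[0.02,-0.035,-0.5],[0.02,-0.035,-0.6],[0.02,-0.035,-0.6],[0.02,-0.035,-0.6]],"rot":[[0,0,0],[0,0,0],[0,0,0],[0,0,0],[0,0,0]],"jaw":[22,22,22,22,22]}' 10
python3 - <<'E'
from h import *
to(.4578,.0163,.058,4.2)
E
```

```text
time: 6.2
ee_pos: [0.4579, 0.0158, 0.0918]
eef_rot: [-0.039, 0.999, 0.001, -0.001]
ft_force: [-0.6, -0.1, -0.2]
width: 0.0275
shift [-0.001  0.005 -0.338] rot [-0.002 -0.002 -0.005]
```

```bash

python3 -m inch '{"translation":[[0,0,-0.1],[0,0,-0.2],[0,0,-0.3],[0,0,-0.34],[0,0,-0.35],[0,0,-0.35]],"rot":[[0,0,0],[0,0,0],[0,0,0],[0,0,0],[0,0,0],[0,0,0]],"jaw":[22,22,22,22,22,22]}' 10
python3 -m inch '{"translation":[[0,0,0],[0,0,0],[0,0,0],[0,0,0.1],[0,0,0.5],[0,0,1],[0,0,1]],"rot":[[0,0,0],[0,0,0],[0,0,0],[0,0,0],[0,0,0],[0,0,0],[0,0,0]],"jaw":[34,45,60,60,60,60,60]}' 10
python3 -m inch '{"translation":[[0.3,-0.4,0],[0.6,-0.8,0],[0.75,-1,0],[0.75,-1,0]],"rot":[[0,0,-0.13],[0,0,-0.26],[0,0,-0.39],[0,0,-0.5]],"jaw":[60,60,60,60]}' 10 
python3 -m inch '{"translation":[[0.2,-0.5,0],[0.4,-1,0],[0.5,-1,0],[0.5,-1,0]],"rot":[[0,0,-0.13],[0,0,-0.26],[0,0,-0.39],[0,0,-0.5]],"jaw":[60,60,60,60]}' 10 
python3 - <<'E'
from h import *
a=np.radians(4.2);u=np.array([np.cos(a),np.sin(a)]);n=np.array([-u[1],u[0]])
o=np.array([.5815,-.183])
im=eyes.camera("top");cv2.imwrite("pics/t3.png",im);T=pose("top")
for b in blobs(im,"orange",(180,100,480,260)): print(b[0],b[1])
S=pose("side");ims=eyes.camera("side");cv2.imwrite("pics/s3.png",ims)
P=pose("wrist");imw=eyes.camera("wrist");cv2.imwrite("pics/w4.png",imw)
for c,z in {"blue":.036,"red":.057}.items():
  for b in blobs(imw,c,amin=60): print(c,b[0],b[1],b[2],cast(P,b[0],z)[:2])
g=o-.002*u-.060*n;print(g);to(*g,.14,-85.8);to(*g,.042,-85.8)
x=np.hstack([cv2.resize(im[190:250,310:390],(400,300)),cv2.resize(ims[205:265,240:320],(400,300))])
cv2.imwrite("pics/c3.png",x)
E
```

```text
time: 6.8
ee_pos: [0.4579, 0.0158, 0.0567]
eef_rot: [-0.039, 0.999, 0.001, -0.001]
ft_force: [-0.9, -0.0, -1.5]
width: 0.0275
time: 7.5
ee_pos: [0.4613, 0.016, 0.1633]
eef_rot: [-0.039, 0.999, 0.002, 0.004]
ft_force: [0.7, 0.5, 0.0]
width: 0.0594
time: 7.9
ee_pos: [0.5376, -0.088, 0.164]
eef_rot: [0.226, 0.974, -0.0, 0.005]
ft_force: [0.6, 0.5, 0.2]
width: 0.0602
time: 8.3
ee_pos: [0.5882, -0.191, 0.1644]
eef_rot: [0.474, 0.88, -0.002, 0.005]
ft_force: [0.0, 0.4, -0.9]
width: 0.0599
[343.94671077 222.3292907 ] 453.5
blue [ 11.32026144 163.56617647] 204.0 ((11.250003814697266, 163.25001525878906), (9.486833572387695, 26.87936019897461), 71.56504821777344) [ 0.3438647  -0.31726171]
blue [280.5095657  163.46068985] 1193.5 ((280.4221496582031, 163.45849609375), (31.647058486938477, 40.17647171020508), 28.07248878479004) [ 0.53953553 -0.18654193]
red [292.16733387 240.65625834] 624.5 ((291.5647888183594, 242.50338745117188), (17.719451904296875, 42.5440788269043), 29.538782119750977) [ 0.58374265 -0.23382039]
red [583.53749148 128.19802318] 489.0 ((583.0, 128.5), (19.0, 32.0), 90.0) [ 0.72376653 -0.02614422]
[ 0.58389966 -0.24298535]
shift [-0.036 -0.551 -0.241] rot [ 0.008  0.005 -0.497]
shift [-0.036 -0.551 -1.221] rot [ 0.008  0.005 -0.497]
```

View pics/c3.png

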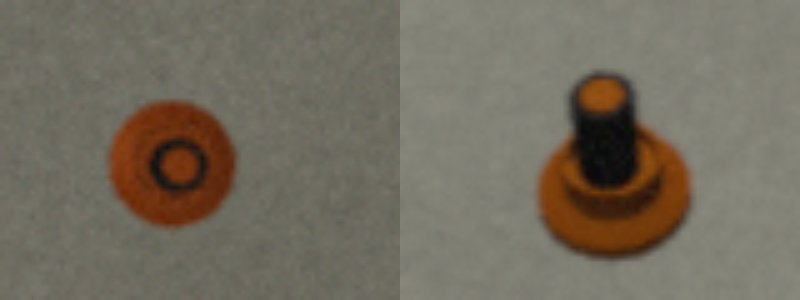

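The hood stands upright in the cup. Next is the bar grip.

```bash

python3 -m inch '{"translation":[[-0.03,-0.3,0],[-0.036,-0.55,-0.1],[-0.036,-0.55,-0.24],[-0.036,-0.55,-0.24],[-0.036,-0.55,-0.24]],"rot":[[0.008,0.005,-0.13],[0.008,0.005,-0.26],[0.008,0.005,-0.4],[0.008,0.005,-0.497],[0.008,0.005,-0.497]],"jaw":[40,40,40,40,40]}' 20 
python3 - <<'E'
from h import *
P=pose("wrist");imw=eyes.camera("wrist");cv2.imwrite("pics/w5.png",imw)
for c,z in {"blue":.036,"red":.057}.items():
  for b in blobs(imw,c,amin=60): print(c,b[0],b[1],b[2],cast(P,b[0],z)[:2])
to(.5839,-.243,.042,-85.8)
E
```

```text
time: 8.95
ee_pos: [0.5837, -0.2422, 0.14]
eef_rot: [0.68, 0.733, -0.0, -0.001]
ft_force: [-0.0, 0.0, 0.1]
width: 0.0407
blue [274.5333117  130.96950032] 1541.0 ((274.1496887207031, 131.14035034179688), (46.84659194946289, 35.11076736450195), 88.15238952636719) [ 0.53984879 -0.18697353]
red [327.07105064 208.27482993] 1102.5 ((327.5, 208.5), (61.0, 19.0), 90.0) [ 0.58499124 -0.24039483]
shift [-0.    -0.007 -0.984] rot [-0.    -0.    -0.005]
```

```bash

python3 -m inch '{"translation":[[0,0,-0.4],[0,-0.007,-0.8],[0.008,-0.007,-0.98],[0.008,-0.007,-0.98],[0.008,-0.007,-0.98]],"rot":[[0,0,0],[0,0,0],[0,0,0],[0,0,0],[0,0,0]],"jaw":[40,40,40,40,40]}' 15 
python3 -m inch '{"translation":[[0,0,0],[0,0,0],[0,0,0],[0,0,0],[0,0,0]],"rot":[[0,0,0],[0,0,0],[0,0,0],[0,0,0],[0,0,0]],"jaw":[12,10,10,10,10]}' 15 
python3 -m inch '{"translation":[[-0.001,0.014,0.18],[-0.004,0.054,0.36],[-0.009,0.121,0.53],[-0.016,0.212,0.69],[-0.024,0.326,0.83],[-0.03,0.414,0.917],[-0.03,0.414,0.917],[-0.03,0.414,0.917]],"rot":[[0,0,0],[0,0,0],[0,0,0],[0,0,0],[0,0,0],[0,0,0],[0,0,0],[0,0,0]],"jaw":[10,10,10,10,10,10,10,10]}' 15 
python3 - <<'E'
from h import *
s=r.read_state();p=np.array(s["ee_pos"])+[0,0,.008];h=np.array([.5755,-.121,.050]);n=np.array([-.0732,.9973,0])
d=p-h;q=np.array([-d@n,d[2]]);R=np.hypot(*q);t0=np.arctan2(q[1],q[0]);print("r",R,"t",t0)
for t in (t0,1.0,1.15,1.3,1.45,1.6,1.75,1.88):
    X=h-n*R*np.cos(t)+[0,0,R*np.sin(t)];X[0]=p[0]-(.0732*((X-p)[1]));print(t,((X-p)*10).round(3))
E
```

```text
time: 9.5
ee_pos: [0.5854, -0.2433, 0.0439]
eef_rot: [0.678, 0.735, 0.0, 0.0]
ft_force: [0.2, -0.2, 0.7]
width: 0.0401
time: 10.0
ee_pos: [0.5856, -0.2434, 0.0444]
eef_rot: [0.678, 0.735, 0.0, 0.001]
ft_force: [-1.8, 1.3, 4.6]
width: 0.0159
time: 10.8
ee_pos: [0.5824, -0.2019, 0.1368]
eef_rot: [0.678, 0.735, 0.0, 0.001]
ft_force: [-2.7, -2.2, 3.0]
width: 0.0159
r 0.12483337261939713 t 0.8623633028828114
0.8623633028828114 [ 0.    -0.001  0.   ]
1.0 [-0.01   0.137  0.102]
1.15 [-0.022  0.301  0.191]
1.3 [-0.035  0.476  0.255]
1.45 [-0.048  0.659  0.291]
1.6 [-0.062  0.846  0.3  ]
1.75 [-0.075  1.031  0.28 ]
1.88 [-0.087  1.188  0.241]
```

```bash

python3 -m inch '{"translation":[[-0.01,0.137,0.102],[-0.022,0.3,0.191],[-0.035,0.476,0.255],[-0.048,0.66,0.291],[-0.062,0.846,0.3],[-0.062,0.846,0.3]],"rot":[[0,0,0],[0,0,0],[0,0,0],[0,0,0],[0,0,0],[0,0,0]],"jaw":[10,10,10,10,10,10]}' 15 
python3 -m inch '{"translation":[[-0.012,0.18,-0.01],[-0.025,0.33,-0.06],[-0.028,0.37,-0.08],[-0.028,0.37,-0.08]],"rot":[[0,0,0],[0,0,0],[0,0,0],[0,0,0]],"jaw":[10,10,10,10]}' 15 
python3 -m inch '{"translation":[[0,0,0],[0,0,0],[0,0,0],[0,0,0.3],[0,0,0.7],[0,0,1],[0,0,1]],"rot":[[0,0,0],[0,0,0],[0,0,0],[0,0,0],[0,0,0],[0,0,0],[0,0,0]],"jaw":[30,40,40,40,40,40,40]}' 15 
python3 - <<'E'
from h import *
to(.5400,-.187,.15,4.2)
cv2.imwrite("pics/s6.png",eyes.camera("side"))
E
```

```text
time: 11.4
ee_pos: [0.5756, -0.1145, 0.1666]
eef_rot: [0.677, 0.736, 0.0, -0.001]
ft_force: [-4.1, 1.2, 2.5]
width: 0.0159
time: 11.8
ee_pos: [0.5727, -0.0763, 0.1587]
eef_rot: [0.677, 0.736, 0.0, -0.001]
ft_force: [-4.5, 1.7, 6.0]
width: 0.0162
time: 12.5
ee_pos: [0.5745, -0.077, 0.2628]
eef_rot: [0.677, 0.736, 0.003, 0.001]
ft_force: [0.2, 0.0, -1.3]
width: 0.0404
shift [-0.345 -1.1   -1.128] rot [-0.006  0.002  1.489]
```

```bash
cat >> h.py <<'E'
def grip(x,y,z,yaw,tilt):
    "units to bring the grasp point to xyz; tool leaning back (towards -x of yaw) by tilt deg"
    s=r.read_state();a=np.radians(yaw)
    T=np.column_stack([[-np.cos(a),-np.sin(a),0],[-np.sin(a),np.cos(a),0],[0,0,-1]])
    T=Rn.from_rotvec(np.radians(-tilt)*T[:,1]).as_matrix()@T
    w=(Rn.from_matrix(T)*Rn.from_quat(s["eef_rot"]).inv()).as_rotvec()
    p=np.array([x,y,z])+.008*T[:,2]
    print("zaxis",T[:,2].round(3),"shift",((p-s["ee_pos"])*10).round(3),"rot",(w/np.radians(60)).round(3))
E
python3 -m inch '{"translation":[[-0.2,-0.5,0],[-0.35,-0.8,0],[-0.45,-1,-0.1],[-0.45,-1,-0.4],[-0.45,-1,-0.6],[-0.45,-1,-0.6]],"rot":[[0,0,0.14],[0,0,0.28],[0,0,0.42],[0,0,0.56],[0,0,0.7],[0,0,0.75]],"jaw":[70,70,70,70,70,70]}' 30
python3 -m inch '{"translation":[[0,-0.1,0],[0,-0.1,0],[0,-0.1,0],[0,-0.1,0],[0,-0.1,0],[0,-0.1,0],[0,-0.1,0]],"rot":[[0,0,0.14],[0,0,0.28],[0,0,0.42],[0,0,0.56],[0,0,0.7],[0,0,0.74],[0,0,0.74]],"jaw":[70,70,70,70,70,70,70]}' 30
python3 - <<'E'
from h import *
P=pose("wrist");imw=eyes.camera("wrist");cv2.imwrite("pics/w7.png",imw)
for c,z in {"blue":.036,"red":.165}.items():
  for b in blobs(imw,c,amin=60): print(c,b[0],b[1],b[2],cast(P,b[0],z)[:2],[cast(P,p,z)[:2].round(4).tolist() for p in cv2.boxPoints(b[2])])
grip(.5355,-.187,.1,4.2,10)
grip(.5355,-.187,.033,4.2,10)
s=cv2.imread("pics/s6.png")[200:350,280:480];t=eyes.camera("top");cv2.imwrite("pics/t7.png",t)
cv2.imwrite("pics/c7.png",cv2.convertScaleAbs(np.hstack([cv2.resize(s,(400,300)),cv2.resize(imw,(400,300))]),alpha=1.4))
E
```

```text
time: 13.15
ee_pos: [0.5266, -0.1761, 0.1963]
eef_rot: [0.341, 0.94, 0.001, -0.004]
ft_force: [0.0, 0.0, -0.8]
width: 0.0695
time: 13.85
ee_pos: [0.5259, -0.1859, 0.195]
eef_rot: [-0.04, 0.999, -0.0, -0.005]
ft_force: [-0.3, -0.1, -0.4]
width: 0.0695
blue [322.69457187 202.97362385] 872.0 ((322.5, 203.0), (26.0, 35.0), 90.0) [ 0.53913038 -0.18732975] [[0.5272, -0.2059], [0.5245, -0.1712], [0.5514, -0.1687], [0.5542, -0.2042]]
zaxis [ 0.173  0.013 -0.985] shift [ 0.109 -0.009 -1.031] rot [ 0.013 -0.175 -0.004]
zaxis [ 0.173  0.013 -0.985] shift [ 0.109 -0.009 -1.701] rot [ 0.013 -0.175 -0.004]
```

View pics/c7.png

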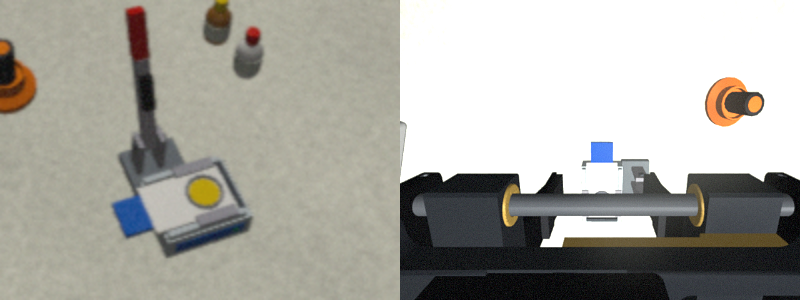

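The bar is fully open, the hood is in its cup and the tab is at (0.539,-0.187). I will grip the tab with a 10° backward lean so the gripper body clears the open bar.

```bash

python3 -m inch '{"translation":[[0.06,0,-0.2],[0.11,-0.01,-0.5],[0.11,-0.01,-0.8],[0.11,-0.01,-0.9],[0.11,-0.01,-0.9]],"rot":[[0.013,-0.09,0],[0.013,-0.175,0],[0.013,-0.175,0],[0.013,-0.175,0],[0.013,-0.175,0]],"jaw":[56,56,56,56,56]}' 30
python3 - <<'E'
from h import *
grip(.5355,-.187,.033,4.2,10)
E
```

```text
time: 14.45
ee_pos: [0.5364, -0.1867, 0.1043]
eef_rot: [-0.038, 0.996, 0.003, 0.086]
ft_force: [0.4, -0.3, 0.4]
width: 0.0561
zaxis [ 0.173  0.013 -0.985] shift [ 0.005 -0.002 -0.791] rot [ 0.    -0.002 -0.003]
```

```bash

python3 -m inch '{"translation":[[0.005,0,-0.3],[0.005,0,-0.55],[0.005,0,-0.72],[0.005,0,-0.79],[0.005,0,-0.79],[0.005,0,-0.79]],"rot":[[0,0,0],[0,0,0],[0,0,0],[0,0,0],[0,0,0],[0,0,0]],"jaw":[56,56,56,56,56,56]}' 30
python3 -m inch '{"translation":[[0,0,0],[0,0,0],[0,0,0],[0,0,0],[0,0,0]],"rot":[[0,0,0],[0,0,0],[0,0,0],[0,0,0],[0,0,0]],"jaw":[40,32,30,30,30]}' 30
python3 - <<'E'
from h import *
grip(.5355,-.187,.033,4.2,10)
E
```

```text
time: 15.05
ee_pos: [0.5379, -0.187, 0.0266]
eef_rot: [-0.038, 0.995, 0.003, 0.087]
ft_force: [-0.2, 0.4, 0.6]
width: 0.0562
time: 15.55
ee_pos: [0.5382, -0.187, 0.0269]
eef_rot: [-0.038, 0.995, 0.003, 0.087]
ft_force: [-0.8, -0.1, 3.0]
width: 0.0358
zaxis [ 0.173  0.013 -0.985] shift [-0.013  0.001 -0.018] rot [ 0.001 -0.    -0.003]
```

```bash

python3 -m inch '{"translation":[[-0.1,-0.007,0],[-0.2,-0.015,0],[-0.3,-0.022,0],[-0.4,-0.029,0],[-0.5,-0.037,0],[-0.6,-0.044,0],[-0.7,-0.051,0],[-0.8,-0.059,0],[-0.85,-0.062,0],[-0.85,-0.062,0]],"rot":[[0,0,0],[0,0,0],[0,0,0],[0,0,0],[0,0,0],[0,0,0],[0,0,0],[0,0,0],[0,0,0],[0,0,0]],"jaw":[30,30,30,30,30,30,30,30,30,30]}' 40
python3 -m inch '{"translation":[[0,0,0.1],[0,0,0.3],[0,0,0.6],[0,0,0.8],[0,0,0.8]],"rot":[[0,0,0],[0,0,0],[0,0,0],[0,0,0],[0,0,0]],"jaw":[30,30,30,30,30]}' 40
python3 - <<'E'
from h import *
s=r.read_state();print(s["eef_rot"],s["torque"])
im=eyes.camera("side");cv2.imwrite("pics/s8.png",im)
t=eyes.camera("top");cv2.imwrite("pics/t8.png",t)
P=pose("wrist");w=eyes.camera("wrist");cv2.imwrite("pics/w8.png",w)
b=blobs(t,"red",(225,110,300,190),amin=5);T=pose("top");S=pose("side")
for q in b: print("top stop",q[0],q[2],cast(T,q[0],.042))
for q in blobs(im,"red",(320,130,380,180),amin=5): print("side stop",q[0],q[2],cast(S,q[0],.042))
x=np.hstack([cv2.resize(im[190:350,220:420],(400,320)),cv2.resize(w,(400,320))])
cv2.imwrite("pics/c8.png",cv2.convertScaleAbs(x,alpha=1.4))
E
```

```text
time: 16.55
ee_pos: [0.4524, -0.1932, 0.0268]
eef_rot: [-0.038, 0.995, 0.003, 0.087]
ft_force: [0.6, 0.3, -0.9]
width: 0.0355
time: 17.05
ee_pos: [0.4546, -0.1938, 0.1102]
eef_rot: [-0.038, 0.995, 0.003, 0.089]
ft_force: [0.2, -0.0, -0.7]
width: 0.0353
[-0.03806234  0.99525661  0.00259708  0.08949186] [0.00212517 0.23711854 0.00783016]
top stop [261.55172414 136.74137931] ((261.4594421386719, 136.75674438476562), (2.959181785583496, 15.124707221984863), 80.53767395019531) [0.67793218 0.23862979 0.042     ]
side stop [348.28813559 150.55367232] ((348.0000305175781, 150.50001525878906), (12.020814895629883, 3.535533905029297), 45.0) [0.67978101 0.23820669 0.042     ]
```

View pics/c8.png

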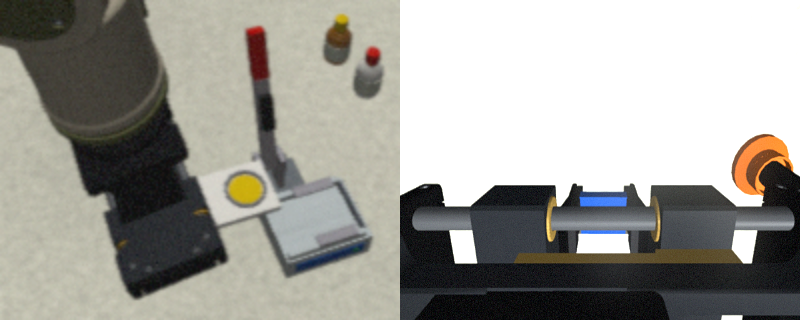

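The plate is held level and clear, and the bar is still open. Next I move over the reader for a close look, with the yaw turned about 4°.

```bash

python3 -m inch '{"translation":[[0,0.1,0.3],[0.1,0.4,0.6],[0.2,0.7,0.9],[0.3,1,1],[0.3,1,1]],"rot":[[0,0,0],[0,0,0],[0,0,0],[0,0,0.03],[0,0,0.03]],"jaw":[30,30,30,30,30]}' 40
for i in 1 2 3; do python3 -m inch '{"translation":[[0.1,0.3,0.1],[0.25,0.6,0.1],[0.45,0.9,0.1],[0.5,1,0.1],[0.5,1,0.1]],"rot":[[0,0,0.0],[0,0,0.015],[0,0,0.015],[0,0,0.015],[0,0,0.015]],"jaw":[30,30,30,30,30]}' 40 >/dev/null; done
python3 -m inch '{"translation":[[0,0.1,0],[0,0.1,0],[0,0.1,0]],"rot":[[0,0,0],[0,0,0],[0,0,0]],"jaw":[30,30,30]}' 40
python3 - <<'E'
from h import *
import pickle
P=pose("wrist");w=eyes.camera("wrist");cv2.imwrite("pics/w9.png",w);pickle.dump(P,open("p9.pkl","wb"))
for q in blobs(w,"red",amin=20): print(q[0],q[2],cast(P,q[0],.042),[cast(P,p,.042)[:2].round(4).tolist() for p in cv2.boxPoints(q[2])])
cv2.imwrite("pics/c9.png",cv2.convertScaleAbs(w,alpha=1.2))
E
```

```text
time: 17.7
ee_pos: [0.4838, -0.0888, 0.2071]
eef_rot: [-0.057, 0.995, 0.005, 0.087]
ft_force: [-0.1, -1.1, -1.2]
width: 0.0353
time: 19.5
ee_pos: [0.6329, 0.2198, 0.2338]
eef_rot: [-0.081, 0.993, 0.005, 0.084]
ft_force: [-0.9, -1.1, -0.6]
width: 0.0354
[ 87.53151261 201.03571429] ((87.5923080444336, 201.16156005859375), (14.015923500061035, 21.4580078125), 60.2551155090332) [ 0.73241792 -0.03749627  0.042     ] [[0.734, -0.0517], [0.717, -0.029], [0.7312, -0.0232], [0.7487, -0.0462]]
[333.83613445 193.42436975] ((335.0, 193.0), (8.0, 34.0), 90.0) [0.67729063 0.23653824 0.042     ] [[0.6749, 0.2182], [0.6687, 0.2555], [0.6782, 0.2575], [0.6845, 0.2197]]
```

View pics/c9.png

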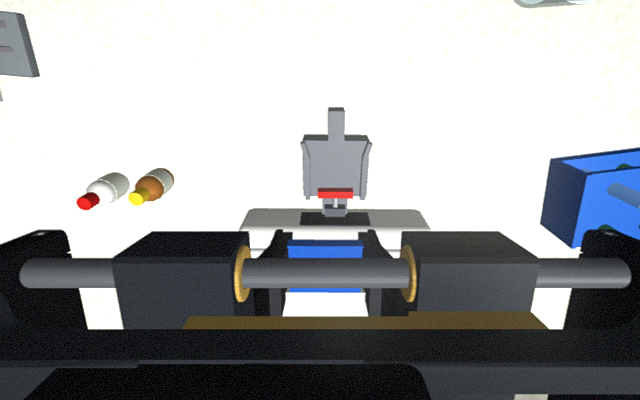

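The close view shows the tongue at (329–344, 108–135), the carrier spanning columns 303–370 and the red stop at (335,193). Next I fit the axis.

```bash

python3 - <<'E'
from h import *
import pickle
P=pickle.load(open("p9.pkl","rb"));w=cv2.imread("pics/w9.png");g=cv2.GaussianBlur(cv2.cvtColor(w,cv2.COLOR_BGR2GRAY),(3,3),0).astype(int)
pts=[]
for v in list(range(112,132,3)):
  d=np.diff(g[v,310:365]);L=310+d.argmin()+.5;R=310+d.argmax()+.5
  l,rr=cast(P,(L,v),.03),cast(P,(R,v),.03);pts.append((l+rr)/2);print(v,L,R,np.linalg.norm(l-rr).round(4),pts[-1][:2].round(4))
print("gray row150",g[150,295:380:1].tolist())
print("col336",[(v,g[v,336]) for v in range(100,116)])
print("col320",[(v,g[v,318]) for v in range(126,142)])
q=[b for b in blobs(w,"red",amin=20) if b[0][0]>200][0]
a=np.mean(pts,0);s=cast(P,(335,193),.042);d=s-a;print("axis yaw tongue->stop",np.degrees(np.arctan2(d[1],d[0])),a,s)
s=P;R=P[1];print("cam",P[2])
E
```

```text
112 327.5 344.5 0.0177 [0.5912 0.2239]
115 327.5 344.5 0.0178 [0.5942 0.2244]
118 327.5 344.5 0.0178 [0.5972 0.2249]
121 327.5 344.5 0.0179 [0.6003 0.2255]
124 327.5 344.5 0.018 [0.6033 0.226 ]
127 327.5 344.5 0.018 [0.6065 0.2266]
130 327.5 344.5 0.0181 [0.6096 0.2272]
gray row150 [231, 230, 230, 229, 230, 227, 207, 168, 138, 131, 130, 120, 111, 117, 128, 133, 134, 134, 135, 134, 132, 133, 133, 134, 134, 133, 134, 134, 134, 135, 135, 135, 135, 135, 136, 136, 135, 135, 135, 135, 135, 135, 134, 135, 136, 136, 136, 136, 136, 135, 135, 137, 137, 136, 136, 136, 137, 137, 137, 138, 138, 138, 137, 138, 138, 138, 139, 134, 114, 95, 104, 126, 137, 137, 150, 186, 221, 234, 234, 232, 232, 233, 233, 232, 230]
col336 [(100, np.int64(230)), (101, np.int64(230)), (102, np.int64(230)), (103, np.int64(231)), (104, np.int64(232)), (105, np.int64(236)), (106, np.int64(211)), (107, np.int64(140)), (108, np.int64(84)), (109, np.int64(73)), (110, np.int64(86)), (111, np.int64(113)), (112, np.int64(134)), (113, np.int64(138)), (114, np.int64(137)), (115, np.int64(136))]
col320 [(126, np.int64(233)), (127, np.int64(232)), (128, np.int64(232)), (129, np.int64(232)), (130, np.int64(232)), (131, np.int64(233)), (132, np.int64(237)), (133, np.int64(215)), (134, np.int64(149)), (135, np.int64(88)), (136, np.int64(70)), (137, np.int64(70)), (138, np.int64(70)), (139, np.int64(75)), (140, np.int64(98)), (141, np.int64(126))]
axis yaw tongue->stop 9.116647550324235 [0.60031669 0.22549643 0.03      ] [0.67656819 0.23773267 0.042     ]
cam [0.53969314 0.20467935 0.3704885 ]
```

```bash

python3 - <<'E'
from h import *
import pickle
P=pickle.load(open("p9.pkl","rb"))
for uv,z in (((336,111),.03),((336,121),.03),((336,150),.03),((336,139.5),.03),((335.2,189),.042)): print(uv,cast(P,uv,z)[:2].round(4))
a=np.radians(9.2);u=np.array([np.cos(a),np.sin(a)]);g=np.array([.616,.228])-.0552*u;print(g)
grip(*g,.085,9.2,10)
E
```

```text
(336, 111) [0.5902 0.2237]
(336, 121) [0.6003 0.2255]
(336, 150) [0.6311 0.231 ]
(336, 139.5) [0.6196 0.229 ]
(335.2, 189) [0.6718 0.2371]
[0.56151008 0.21917456]
zaxis [ 0.171  0.028 -0.985] shift [-0.701 -0.004 -1.567] rot [ 0.004 -0.005 -0.003]
```

```bash

python3 -m inch '{"translation":[[-0.35,0,-0.1],[-0.7,0,-0.3],[-0.7,0,-0.6],[-0.7,0,-0.9],[-0.7,0,-1],[-0.7,0,-1]],"rot":[[0,0,0],[0.004,-0.005,-0.003],[0.004,-0.005,-0.003],[0.004,-0.005,-0.003],[0.004,-0.005,-0.003],[0.004,-0.005,-0.003]],"jaw":[30,30,30,30,30,30]}' 40
python3 - <<'E'
from h import *
grip(.5615,.2192,.060,9.2,10)
E
```

```text
time: 20.15
ee_pos: [0.5624, 0.219, 0.1329]
eef_rot: [-0.079, 0.993, 0.007, 0.086]
ft_force: [0.8, -0.6, -0.7]
width: 0.0353
zaxis [ 0.171  0.028 -0.985] shift [ 0.005  0.005 -0.808] rot [ 0.001 -0.002  0.001]
```

```bash

python3 -m inch '{"translation":[[0.005,0.005,-0.2],[0.005,0.005,-0.4],[0.005,0.005,-0.6],[0.005,0.005,-0.75],[0.005,0.005,-0.8],[0.005,0.005,-0.8]],"rot":[[0.001,-0.002,0],[0.001,-0.002,0],[0.001,-0.002,0],[0.001,-0.002,0],[0.001,-0.002,0],[0.001,-0.002,0]],"jaw":[30,30,30,30,30,30]}' 40
python3 - <<'E'
from h import *
P=pose("wrist");w=eyes.camera("wrist");cv2.imwrite("pics/w10.png",w)
t=eyes.camera("top");s=eyes.camera("side");cv2.imwrite("pics/t10.png",t);cv2.imwrite("pics/s10.png",s)
x=np.hstack([cv2.resize(t[105:185,225:305],(400,400),interpolation=cv2.INTER_CUBIC),cv2.resize(s[120:200,290:370],(400,400),interpolation=cv2.INTER_CUBIC)])
cv2.imwrite("pics/c10.png",cv2.convertScaleAbs(x,alpha=1.5))
grip(.5615,.2192,.034,9.2,10)
E
```

```text
time: 20.75
ee_pos: [0.5635, 0.2195, 0.0537]
eef_rot: [-0.079, 0.993, 0.007, 0.087]
ft_force: [-0.4, -0.5, -1.3]
width: 0.0352
zaxis [ 0.171  0.028 -0.985] shift [-0.01  -0.004 -0.283] rot [-0.001  0.002  0.001]
```

View pics/c10.png

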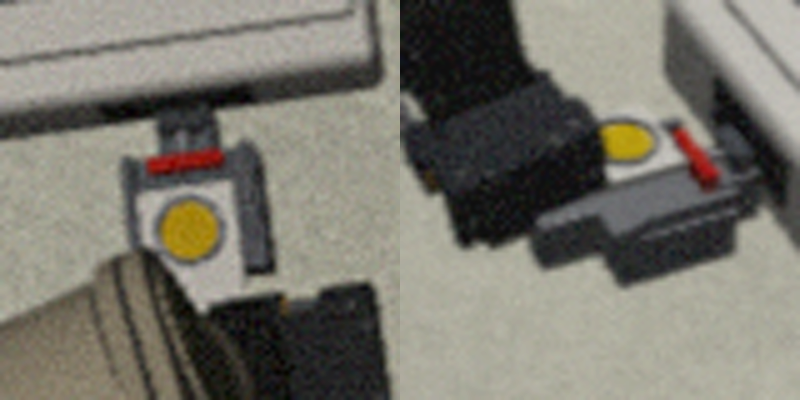

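The plate hovers level over the carrier. I check its lateral offset numerically with the yellow pad in both views.

```bash

python3 - <<'E'
from h import *
a=np.radians(9.2);u=np.array([np.cos(a),np.sin(a)]);n=np.array([-u[1],u[0]]);O=np.array([.616,.228])
zc=.0537-.0268+.036
for nme,f in(("top","t10"),("side","s10")):
  im=cv2.imread(f"pics/{f}.png");P=pose(nme)
  for b in blobs(im,"yellow",(235,120,370,180),smin=100,amin=20):
    X=cast(P,b[0],zc+.001)[:2]-O;print(nme,b[0],b[1],"along",X@u,"lat",X@n)
  for b in blobs(im,"red",(235,120,370,180),amin=20):
    X=cast(P,b[0],.040)[:2]-O;print(nme,"red",b[0],"along",X@u,"lat",X@n)
E
```

```text
top [262.37588652 150.59574468] 94.0 along 0.021287702671287292 lat 0.00022637978793379863
top [341.5 124.5] 23.0 along 0.05936162783877133 lat -0.21015853070872997
top red [261.12429379 136.72316384] along 0.06354727963374059 lat 0.0019680561831537597
side [334.69444444 147.88194444] 48.0 along 0.02543251542759549 lat -9.63443011283081e-05
side red [348.88888889 150.83703704] along 0.06666243734132304 lat 0.0003514998771404027
```

```bash

python3 -m inch '{"translation":[[-0.01,0,-0.08],[-0.01,0,-0.15],[-0.01,0,-0.2],[-0.01,0,-0.23],[-0.01,0,-0.25],[-0.01,0,-0.26],[-0.01,0,-0.26],[-0.01,0,-0.26]],"rot":[[0,0,0],[0,0,0],[0,0,0],[0,0,0],[0,0,0],[0,0,0],[0,0,0],[0,0,0]],"jaw":[30,30,30,30,30,30,30,30]}' 40
python3 - <<'E'
from h import *
s=r.read_state();print(s["ee_pos"],s["ft_force"],s["torque"])
E
```

```text
time: 21.7
ee_pos: [0.563, 0.2199, 0.0285]
eef_rot: [-0.079, 0.993, 0.007, 0.088]
ft_force: [-0.5, 0.3, -1.6]
width: 0.0351
[0.56297258 0.2198596  0.02854447] [-0.4716078   0.32109465 -1.57870428] [-0.02480677  0.31394217  0.02817928]
```

```bash

python3 -m inch '{"translation":[[0,0,-0.01],[0,0,-0.018],[0,0,-0.018]],"rot":[[0,0,0],[0,0,0],[0,0,0]],"jaw":[30,30,30]}' 40
python3 -m inch '{"translation":[[0.02,0.003,0],[0.04,0.006,0],[0.06,0.01,0],[0.08,0.013,0],[0.08,0.013,0],[0.08,0.013,0]],"rot":[[0,0,0],[0,0,0],[0,0,0],[0,0,0],[0,0,0],[0,0,0]],"jaw":[30,30,30,30,30,30]}' 40
python3 -m inch '{"translation":[[0.015,0.0024,0],[0.03,0.005,0],[0.03,0.005,0],[0.03,0.005,0]],"rot":[[0,0,0],[0,0,0],[0,0,0],[0,0,0]],"jaw":[30,30,30,30]}' 40
```

```text
time: 22.0
ee_pos: [0.5631, 0.2199, 0.0269]
eef_rot: [-0.079, 0.993, 0.008, 0.088]
ft_force: [-0.6, 0.8, 0.9]
width: 0.0354
time: 22.6
ee_pos: [0.5714, 0.2213, 0.027]
eef_rot: [-0.079, 0.993, 0.008, 0.088]
ft_force: [0.4, 0.8, 0.4]
width: 0.0353
time: 23.0
ee_pos: [0.5747, 0.2218, 0.027]
eef_rot: [-0.079, 0.993, 0.008, 0.089]
ft_force: [0.4, -0.7, 0.7]
width: 0.0348
```

```bash

for i in 1 2; do python3 -m inch '{"translation":[[0.01,0.0016,0],[0.02,0.0032,0],[0.02,0.0032,0],[0.02,0.0032,0]],"rot":[[0,0,0],[0,0,0],[0,0,0],[0,0,0]],"jaw":[30,30,30,30]}' 40 | grep -E "pos|force"; done
```

```text
ee_pos: [0.5768, 0.2222, 0.0271]
ft_force: [-0.6, -0.2, 0.1]
ee_pos: [0.5788, 0.2224, 0.027]
ft_force: [-0.1, 0.2, 0.8]
```

```bash

python3 -m inch '{"translation":[[0.01,0.0016,0],[0.02,0.0032,0],[0.02,0.0032,0],[0.02,0.0032,0]],"rot":[[0,0,0],[0,0,0],[0,0,0],[0,0,0]],"jaw":[30,30,30,30]}' 40 | grep -E "pos|force"
python3 - <<'E'
from h import *
f=[]
for i in range(4):
  im=eyes.camera("side" if i<2 else "top");f.append(r.read_state()["ft_force"])
  if i in(1,3):
    P=pose("side" if i<2 else "top")
    for b in blobs(im,"red",(235,120,370,180),amin=20): print("red",b[0])
print(np.round(np.mean(f,0),2))
E
```

```text
ee_pos: [0.5804, 0.2227, 0.027]
ft_force: [-5.2, -2.1, 5.4]
red [349.41269841 150.58730159]
red [261.5        135.92857143]
[-5.06 -0.62  4.88]
```

```bash

python3 -m inch '{"translation":[[0.01,0.0016,0],[0.02,0.0032,0],[0.02,0.0032,0],[0.02,0.0032,0],[0.02,0.0032,0]],"rot":[[0,0,0],[0,0,0],[0,0,0],[0,0,0],[0,0,0]],"jaw":[30,30,30,30,30]}' 40 | grep -E "pos|force|width"
python3 - <<'E'
from h import *
f=[];q={"side":[],"top":[]}
for i in range(6):
  nme="side" if i<3 else "top"
  im=eyes.camera(nme);f.append(r.read_state()["ft_force"])
  for b in blobs(im,"red",(235,120,370,180),amin=20): q[nme].append(b[0])
  cv2.imwrite(f"pics/{nme}11.png",im)
print(np.round(np.mean(f,0),2),[np.mean(q[k],0) for k in q])
P=pose("wrist");w=eyes.camera("wrist");cv2.imwrite("pics/w11.png",w)
t=cv2.imread("pics/top11.png");s=cv2.imread("pics/side11.png")
x=np.hstack([cv2.resize(t[105:185,225:305],(400,400),interpolation=cv2.INTER_CUBIC),cv2.resize(s[120:200,290:370],(400,400),interpolation=cv2.INTER_CUBIC)])
cv2.imwrite("pics/c11.png",cv2.convertScaleAbs(x,alpha=1.5))
E
```

```text
ee_pos: [0.5816, 0.2229, 0.027]
ft_force: [-8.2, -2.6, 8.3]
width: 0.0352
[-8.14 -1.69  8.08] [array([350.00100771, 150.60853332]), array([261.88373918, 135.45890727])]
```

View pics/c11.png

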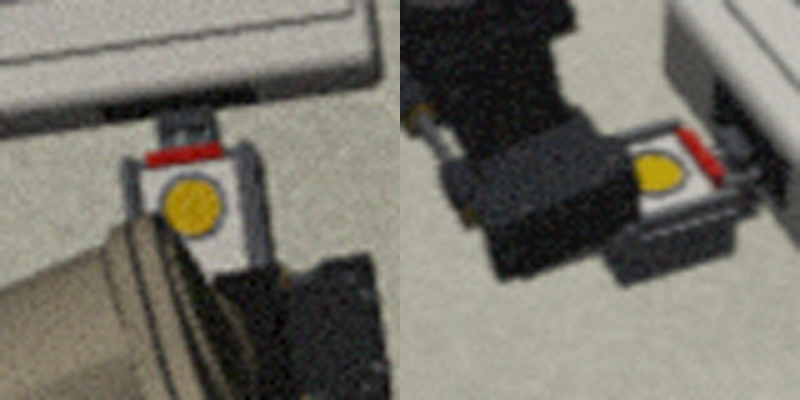

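The pad sits square against the stop, and the stop has moved about 3 mm in the top view (1.26 px). I give it a slightly further push while easing the downward load.

```bash

python3 -m inch '{"translation":[[0.01,0.0016,0.004],[0.022,0.0035,0.008],[0.022,0.0035,0.008],[0.022,0.0035,0.008],[0.022,0.0035,0.008]],"rot":[[0,0,0],[0,0,0],[0,0,0],[0,0,0],[0,0,0]],"jaw":[30,30,30,30,30]}' 40 | grep -E "pos|force|width"
python3 - <<'E'
from h import *
f=[];q={"side":[],"top":[]}
for i in range(6):
  nme="side" if i<3 else "top"
  im=eyes.camera(nme);f.append(r.read_state()["ft_force"])
  for b in blobs(im,"red",(235,120,370,180),amin=20): q[nme].append(b[0])
print(np.round(np.mean(f,0),2),[np.mean(q[k],0) for k in q])
t0=np.array([261.12,136.72]);
for nme,a in(("top",[261.12429379,136.72316384]),("side",[348.88888889,150.83703704])):
  P=pose(nme);d=cast(P,np.mean(q[nme],0),.04)-cast(P,a,.04);print(nme,"moved mm",(d*1000).round(1))
E
```

```text
ee_pos: [0.5834, 0.2232, 0.0274]
ft_force: [-4.9, -0.8, -0.8]
width: 0.0351
[-4.58 -1.03 -0.6 ] [array([350.79036848, 150.50044596]), array([261.0933849 , 134.79445073])]
top moved mm [5.2 0.2 0. ]
side moved mm [5.1 0.  0. ]
```

The stop has given about 5 mm in both views, and the force is 4.7 N, which fits the spring. Next I let go.

```bash

python3 -m inch '{"translation":[[0,0,-0.004],[0,0,-0.004]],"rot":[[0,0,0],[0,0,0]],"jaw":[30,30]}' 40 | grep -E "pos|force|width"
python3 -m inch '{"translation":[[0,0,0],[0,0,0],[0,0,0],[0,0,0],[0,0,0],[0,0,0]],"rot":[[0,0,0],[0,0,0],[0,0,0],[0,0,0],[0,0,0],[0,0,0]],"jaw":[38,42,50,56,56,56]}' 20 
python3 -m inch '{"translation":[[0,0,0.1],[0,0,0.3],[-0.1,0,0.6],[-0.2,0,1],[-0.3,0,1]],"rot":[[0,0,0],[0,0,0],[0,0,0],[0,0,0],[0,0,0]],"jaw":[56,56,56,56,56]}' 20 
python3 -m inch '{"translation":[[-0.3,-0.3,0.3],[-0.5,-0.6,0.6],[-0.9,-1,0.8],[-0.9,-1,0.8],[-0.9,-1,0.8]],"rot":[[0,0,0],[0,0,0],[0,0,0],[0,0,0],[0,0,0]],"jaw":[56,56,56,56,56]}' 20 
python3 - <<'E'
from h import *
a=np.radians(9.2);u=np.array([np.cos(a),np.sin(a)]);n=np.array([-u[1],u[0]]);O=np.array([.616,.228])
t=eyes.camera("top");s=eyes.camera("side");cv2.imwrite("pics/t12.png",t);cv2.imwrite("pics/s12.png",s)
for nme,im in(("top",t),("side",s)):
  P=pose(nme)
  for c,z in(("yellow",.037),("blue",.036),("red",.04)):
   for b in blobs(im,c,(235,120,370,185),smin=100,amin=20):
    X=cast(P,b[0],z)[:2]-O;print(nme,c,b[0],"along",(X@u).round(4),"lat",(X@n).round(4))
x=np.hstack([cv2.resize(t[100:260,200:480],(392,224)),cv2.resize(s[110:350,230:430],(400,480))[:224*2]]) if 0 else None
A=cv2.resize(t[100:180,220:300],(400,400),interpolation=cv2.INTER_CUBIC);B=cv2.resize(s[100:340,230:430],(400,480))[:400]
cv2.imwrite("pics/c12.png",cv2.convertScaleAbs(np.hstack([A,B]),alpha=1.5))
E
```

```text
ee_pos: [0.5834, 0.2232, 0.0271]
ft_force: [-5.1, -1.1, -0.4]
width: 0.0352
time: 26.85
ee_pos: [0.5836, 0.2232, 0.0272]
eef_rot: [-0.079, 0.993, 0.007, 0.087]
ft_force: [0.3, 1.0, 0.2]
width: 0.0555
time: 27.35
ee_pos: [0.5563, 0.2244, 0.1336]
eef_rot: [-0.079, 0.993, 0.009, 0.091]
ft_force: [0.7, -0.4, 0.1]
width: 0.0561
time: 27.85
ee_pos: [0.4662, 0.1237, 0.2152]
eef_rot: [-0.078, 0.993, 0.01, 0.093]
ft_force: [0.4, 0.2, 0.4]
width: 0.0558
top yellow [263.27843137 147.01176471] along 0.0362 lat 0.0003
top yellow [341.45390071 124.54609929] along 0.0661 lat -0.2122
top blue [267.08513709 174.3982684 ] along -0.0372 lat -0.0002
top red [261.31400966 136.56521739] along 0.0639 lat 0.0014
side yellow [339.03703704 154.61419753] along 0.0387 lat 0.0004
side blue [312.91617934 163.1208577 ] along -0.0348 lat -0.0013
side red [348.66666667 150.51515152] along 0.0667 lat 0.0017
```

View pics/c12.png

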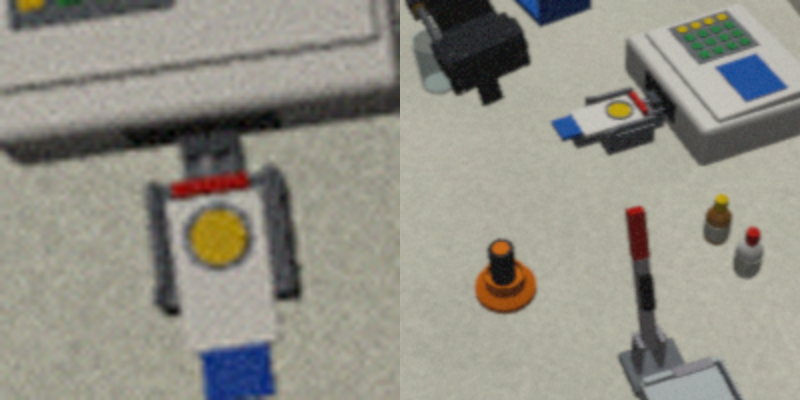

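The plate lies flat and square between the rails with its tab facing the robot. The stop is back at rest, the bar is open, the hood is upright in its cup, and the vials stand. I hand the job in.

```bash
python3 -c "
from bench import r
r.close_job()"
```

```text
the job is handed in; nothing more can be done
```

The job is done in the order you asked and handed in at about 28 s of the 72 s limit:
- **Hood:** it stands upright in the orange holder.
- **Bar:** it is swung fully open and was still open in the last picture.
- **Plate:** I slid it out by its tab, carried it level and laid it in the photometer's carrier. I then pushed it until the red stop gave, and let go.

**Stop travel:** at the end of the push both cameras showed the stop about 5.1 mm in. The wrist force was about 4.7 N, which fits the 1000 N/m spring. Midway through the push the force read about 8 N along the push and 8 N upward with only about 3 mm of travel. I put that down to the plate pressing on the carrier floor, and both eased once I lifted slightly.

**Last checks:** the last pictures show:
- The plate lies flat and centred between the rails to about 1 mm, with its tab towards the robot.
- The stop is back at rest, within about 1 mm.
- The vials are standing where they were.
- The gripper touches nothing. The beaker was partly hidden behind it in the last side view, but the gripper hung well above the beaker's height.

The two cameras differ by 2–3 mm on distances along the carrier, which is about the calibration accuracy. No check failed.

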